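# Return the parcel key through the sprung flap

### The job

Return the navy parcel key lying on the sill of the key-return box: press the sprung brass flap open with one finger and, while holding it open, slide the key off the sill through the opening with the other finger, so that it drops into the box. Then take the hand away so that the flap closes by itself. Do not pinch or lift the key, do not shove it onto the closed flap, do not press the bell button, and leave everything else on the shelf where it is.

Things in the scene. Friction and masses are not known exactly. Their poses are not given: they have to be found in the camera images.
- return_box: Key-return box of dark sheet steel, fixed, 250 long (its x) x 230 wide (its y). Origin on the shelf, mid-width, exactly below the sill's inner edge; x axis level, pointing the way the key is pushed; y left, z up. Roof 36 above sill level from x = 92 to 150. Side cheeks, inner faces at y = +-111, rise from 8 to 36 above the sill. Inside floor 4 above the shelf.
- sill_edge (a point): Middle of the sill's inner edge, top face, 95 above the shelf (axes as the box). Sill: flat aluminium plate, 4 thick, hollow below, from the box's open front edge (box x = -100) to this edge (x = 0), 222 wide between 8 high side rims. Beyond the edge is the opening, closed by the flap.
- flap_hinge (a point): Middle of the flap's hinge line (along box y), at box x = 86, 31 above the sill; fixed. The brass flap is a plate 214 wide, 92 long, 3 thick. Closed, it slopes down from here at 20 degrees to the sill's inner edge.
- flap (a joint): Angle of the flap, rad: 0 closed, grows as it is pushed down into the box, stop at 1.05; its free edge swings down, then away from the sill. A spring shuts it by itself: about 0.08 N m at the hinge when closed, 0.15 N m at 0.6 rad (2 to 5 N under a finger).
- flap_lip (a point): Middle of the flap's free edge, top face; moves with the flap.
- key_center (a point): Parcel key's centre of mass, half-way up (5 above its underside). Navy plastic head 26 (key x) x 28 (key y) x 10 high, centred 6 towards key -y from here; steel blade 10 wide, 4 thick, reaching to 39 towards key +y at mid-height. 20 to 45 g, flat and loose on the sill, 28 to 42 before its inner edge, key axes within 0.3 rad of the box axes.
- bell_button (a joint): Doorbell button, m: 0 untouched, grows as pressed, stop at 0.004.
- bell_plate: Round brass doorbell plate lying fixed on the shelf, 76 diameter, 10 high, white button in its middle up to 17 high. Origin: centre of underside.
- lock_cylinder: Loose steel lock cylinder lying on its side, 60 long (x) x 33 x 17 high. Origin: middle of underside.
- river_stone: Loose smooth grey river stone, 74 across, 27 high. Origin: centre of underside.
- shoe_tree: Loose cedar shoe tree block, 130 long (x) x 76 x 42 high, steel stub to +x. Origin: under its middle.
- key_dish: Loose blue ceramic dish, 110 diameter, 32 high. Origin: centre of underside.
- polish_tin: Loose dark round shoe-polish tin, 76 diameter, 25 high. Origin: centre of underside.
Things that resemble listed ones, but are neither listed nor needed, are in the scene too. Leave any purple look-alike of the part that bears key_center alone.

How it is judged:
By the outcome, as a careful person would: the job done as asked, in the order asked, and still so for the second after the job is handed in, with the robot touching nothing.
It also fails if it takes over 32 s, if anything falls off the work surface, if the arm or the gripper's body presses on something with over 40 N, if the wrist force passes 120 N, or if a joint passes its speed limit or range.

### The arm

A 7-joint arm with a two-finger parallel gripper is mounted at the origin on the work surface. World frame = base frame: x ahead of the robot, y to its left, z up, the work surface at z = 0. Lengths are in m, angles in rad, forces in N, time in s.
With the tool pointing down it reaches from about 0.4 to 0.85 m from the base axis. Payload 4.5 kg.
Tool frame: the origin (TCP) lies at the centre of the arm's flange, where the gripper is bolted on; the fingertips stand 166 mm ahead of it and the grasp point (between the pads) lies 147 mm ahead of it (arm.tcp_to_grasp is the distance from the TCP to the grasp point, in m); z points along the fingers, x is the direction in which the jaws open and shut, and the axes are right-handed (so a half turn about z gives the same grasp; the last joint's range is limited). The gripper opens to 88 mm and grips with 3 to 60 N. Pads are 18 mm wide; open, the fingers measure 123 mm over their backs; the gripper's body (75 mm by 187 mm) begins 45 mm behind the grasp point.
Start: joints at [1.138, 0.689, -0.195, 1.565, 0.157, 0.902, -0.215], TCP at [0.281, -0.558, 0.405] pointing down, gripper open.
Joint ranges: [-3.01, 3.01], [-0.46, 2.08], [-1.47, 1.51], [0.13, 2.56], [-1, 4.14], [0.04, 2.09], [-2.66, 2.66]. Speed limits (rad/s): [2.57, 2.57, 3.14, 3.14, 3.14, 3.14, 3.14].

### API

Orientations are given as a unit quaternion [x, y, z, w].
In Python, from workcell import arm gives the robot as it stands. The module is installed in compiled form; this text tells all that it offers.
- The arm moves only by the tool carry_out, never from a script. Its argument "plan" is a list of rows, each a list of 3 entries, a list of its own where there are three numbers: the closure in counts, from 0 (fully open) to 255 (shut), then the shift along the world's x, y, z in cm, then the turn, a rotation vector about the world's x, y, z in rad. A call has 1 to 20 rows; each row shifts and turns the pose as measured when the row begins; what a row does not reach is not made up. A row lasts 1/8 s, in which the tool goes at most 62.5 mm and 10.7 degrees, less where a joint would pass 70% of its speed; a pose out of reach is approached as far as the arm can. A call is refused whole if a number of a shift passes 6.25 or a number of a turn 0.188, either way. A call with a gripper value outside its range is refused whole. The fingers move at their own pace and stop on an object; "newtons" is the grip in N (left out, the last holds). Time passes only in rows, so rows that do not move let the fingers close. It gives the time, the measured TCP pose, the force and the opening at its end, in the units of the state.
- arm.state(): the state, without advancing time (a new reading comes with each control period).
- arm.camera(name): name is "side" or "top"; returns a dict with "image" (480x640x3 uint8, red, green, blue), "z_map" (480x640 float32, m along the optical axis (not along the pixel's ray), 0 where there is no reading), "fx", "fy", "cx", "cy" (pixels), "R" (3x3) and "t" (3): a world point X has camera coordinates R X + t. Camera axes: x right, y down, z forward; pixel columns grow to the right and rows downward; lengths in m; the calibration is good to about 2 mm. A picture is of the moment at which its call begins.
- arm.sign_off(): hands the job in, once; it reports no verdict.
The state is a dict: "time_s": time; "qpos": joint angles; "qvel": joint speeds; "joint_efforts": joint torques, N m; "ee_pos": TCP position; "orientation": TCP orientation; "contact_force": force on the tool from outside, world axes, zero at the start; "wrist_torque": the same for the moment, N m; "gripper_width": finger opening in m.
Only numpy, scipy, OpenCV 4.12 (cv2) and the standard library are available. Lean on these libraries where they do the work, as an engineer would, in place of code of your own. Each camera call takes 0.05 s, during which the arm holds its last target.

## Working session

There is one attempt and no reset: what is moved stays moved. The work goes in short steps, Python scripts to look and compute and a tool call to move; the robot and the scene stay as the last step left them, time stands still between calls to the robot, and variables do not carry over. Pictures are saved under pics/ and viewed, and the job is handed in when it is done.

Besides the shell and the picture viewer there is one more tool, called after "Emit:" as a command line: name --argument value ..., lists and objects as JSON in quotes. carry_out: Moves the arm, as the interface text tells. Its arguments: {"type":"object","properties":{"plan":{"type":"array","items":{"type":"array"}},"newtons":{"type":"number"}},"required":["plan"]}

```bash
mkdir -p pics
python3 - <<'E'
from workcell import arm
import cv2,numpy as np
s=arm.state()
for k,v in s.items(): print(k,np.round(v,3))
print(arm.tcp_to_grasp)
for n in ("top","side"):
    c=arm.camera(n); np.savez(f"{n}0.npz",**c)
    cv2.imwrite(f"pics/{n}0.png",c["image"][:,:,::-1]); print(n,c["fx"],c["fy"],c["cx"],c["cy"],c["R"],c["t"])
E
```

```text
time_s 0.0
qpos [ 1.138  0.69  -0.194  1.566  0.157  0.903 -0.215]
qvel [-0.001  0.001  0.001  0.001 -0.001  0.001 -0.   ]
joint_efforts [ 0.0000e+00 -5.2757e+01 -1.2670e+00 -1.5343e+01 -5.3000e-02  7.0000e-03
  0.0000e+00]
ee_pos [ 0.281 -0.558  0.404]
orientation [ 0.852 -0.524 -0.001 -0.   ]
contact_force [ 0.284  0.583 -0.233]
wrist_torque [ 0.     0.037 -0.042]
gripper_width 0.088
0.1473
top 491.46606289451057 491.46606289451057 319.8401826868216 239.39851537347212 [[-7.19577241e-04 -9.99999509e-01  6.81911884e-04]
 [-9.97738813e-01  6.72121080e-04 -6.72072067e-02]
 [ 6.72067154e-02 -7.28730730e-04 -9.97738807e-01]] [0.06881936 0.52091672 1.16089861]
side 488.1281870039837 488.1281870039837 313.73111493374864 240.08091656211585 [[-0.99985283 -0.00439439  0.0165835 ]
 [-0.01404692  0.7646462  -0.64429719]
 [-0.00984922 -0.64443531 -0.7645954 ]] [0.49886953 0.02937823 0.96194085]
```

View pics/top0.png

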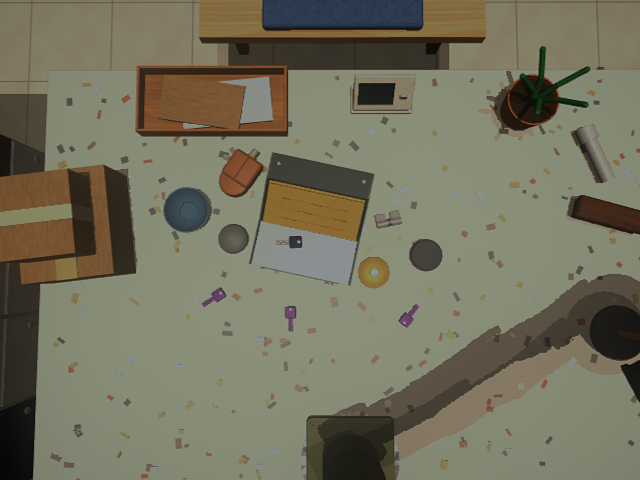

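View pics/side0.png

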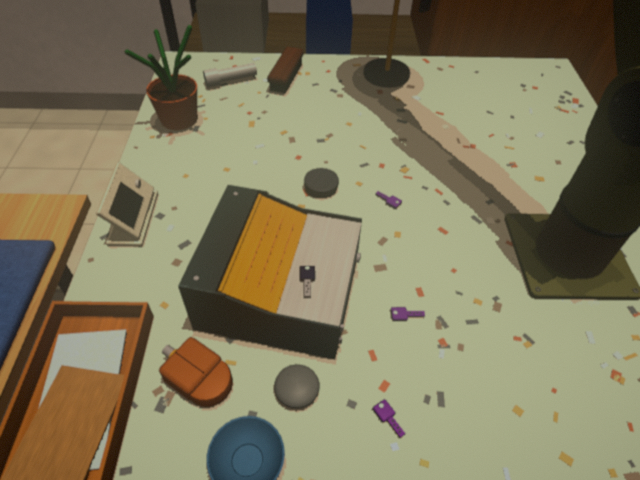

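The top view shows the box at about (310,215), with the navy key on the white sill at (295,242). The bell plate is close to its right front corner at (374,272). The side view shows the key at (307,275) with its blade pointing toward +y.

```bash
cat > h.py <<'E'
import numpy as np,cv2
def ray(c,u,v,z):
    # intersect with world plane z
    R,t=c["R"],c["t"]; d=R.T@np.array([(u-c["cx"])/c["fx"],(v-c["cy"])/c["fy"],1.]); o=-R.T@t
    return o+d*(z-o[2])/d[2]
def dep(c,u,v):
    z=float(c["z_map"][int(round(v)),int(round(u))]); R,t=c["R"],c["t"]
    return R.T@(np.array([(u-c["cx"])/c["fx"]*z,(v-c["cy"])/c["fy"]*z,z])-t)
def proj(c,X):
    p=c["R"]@np.asarray(X)+c["t"]; return np.array([c["fx"]*p[0]/p[2]+c["cx"],c["fy"]*p[1]/p[2]+c["cy"]])
E
python3 - <<'E'
import numpy as np,cv2
c=np.load("top0.npz");im=c["image"][:,:,::-1]
cv2.imwrite("pics/t1.png",cv2.resize(im[140:300,235:435],None,fx=3.7,fy=3.7,interpolation=cv2.INTER_CUBIC)*1)
cv2.imwrite("pics/t2.png",cv2.resize(im[225:260,265:315],None,fx=14,fy=14,interpolation=cv2.INTER_CUBIC))
c=np.load("side0.npz");im=c["image"][:,:,::-1]
cv2.imwrite("pics/s1.png",cv2.resize(im[180:360,175:375],None,fx=3.3,fy=3.3,interpolation=cv2.INTER_CUBIC))
E
```

```text
(no output)
```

View pics/t1.png

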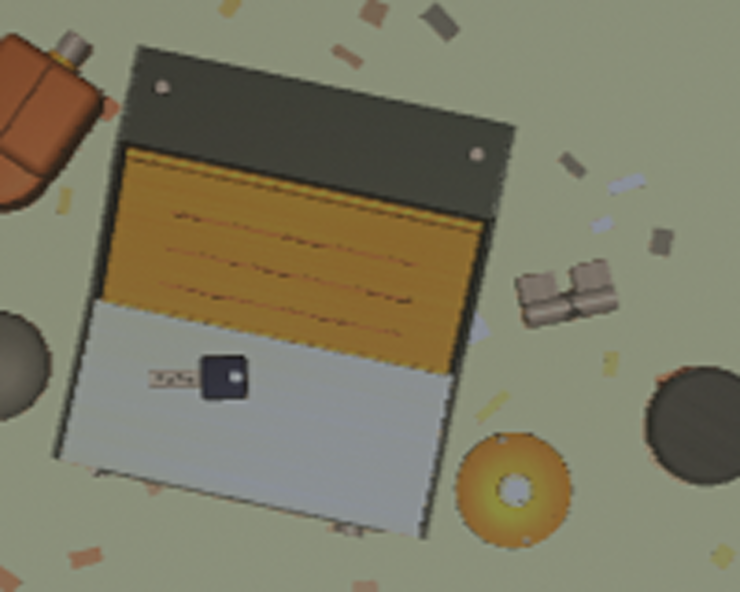

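View pics/t2.png

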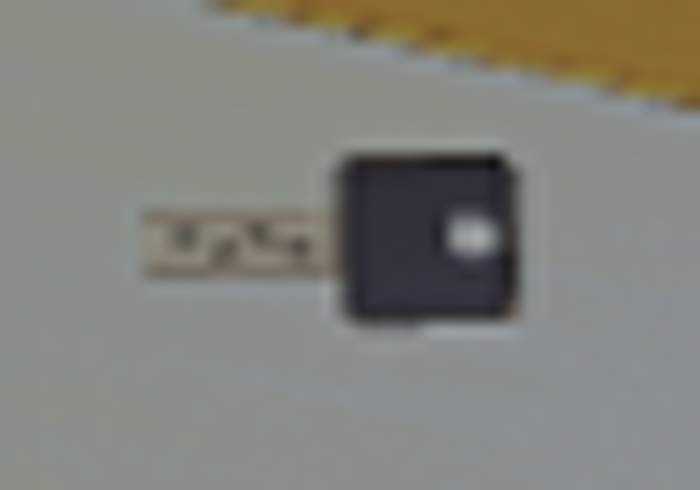

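View pics/s1.png

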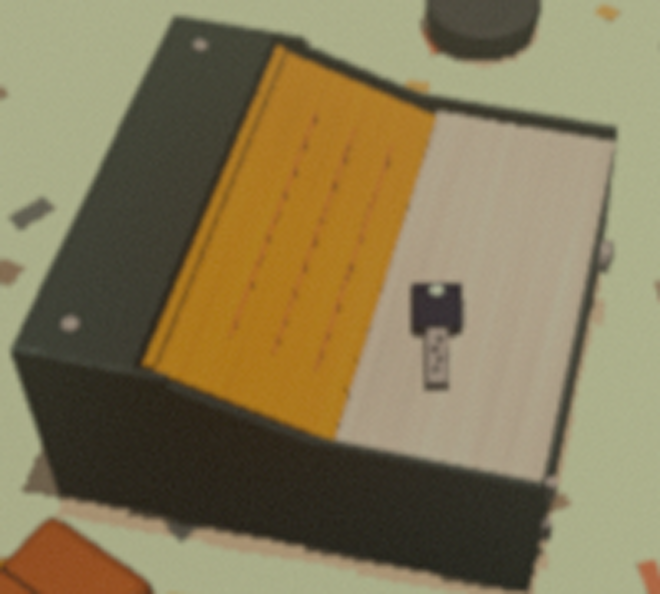

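Run:
```python
import numpy as np
from h import *
T=np.load("top0.npz");S=np.load("side0.npz")
f=lambda c,x,y,s,u,v,z:ray(c,u+x/s,v+y/s,z)
t1=lambda x,y,z:f(T,x,y,3.7,235,140,z); t2=lambda x,y,z:f(T,x,y,14,265,225,z); s1=lambda x,y,z:f(S,x,y,3.3,175,180,z)
# -0.5 pixel shift ignored
L=t1(97,299,.095);R=t1(452,374,.095);print("edge top",L,R,np.linalg.norm(L-R))
L2=s1(337,440,.095);R2=s1(436,112,.095);print("edge side",L2,R2,np.linalg.norm(L2-R2))
FL=t1(57,458,.103);FR=t1(424,537,.103);print("front rim",FL,FR,np.linalg.norm(FL-FR))
RL=t1(140,47,.131);RR=t1(514,126,.131);print("roof back",RL,RR,np.linalg.norm(RL-RR))
HL=t1(124,147,.131);HR=t1(494,219,.131);print("roof front",HL,HR)
for a,b in ((L,R),(L2,R2),(FL,FR),(RL,RR),(HL,HR)):
    d=a-b; print("yaw",np.arctan2(-d[0],d[1]))
for g,l in ((t2,"top"),):
    h=g(430,238,.105);b=g(145,243,.102);print(l,"head",h,"tip",b,np.linalg.norm((h-b)[:2]),"yaw",np.arctan2(-(b-h)[0],(b-h)[1]))
h=s1(437,310,.105);b=s1(436,388,.102);print("side head",h,b,np.linalg.norm((h-b)[:2]),np.arctan2(-(b-h)[0],(b-h)[1]))
print("depth sill",dep(T,310,262),"head",dep(T,294,242),"flap mid",dep(T,312,215))
print("bell",t1(515,490,.017))
```

```text
edge top [0.55766086 0.20010627 0.095     ] [ 0.51191171 -0.01505845  0.095     ] 0.2199746392486602
edge side [0.55626837 0.2000078  0.095     ] [ 0.512644   -0.01140186  0.095     ] 0.21586367515880253
front rim [0.46115514 0.22240745 0.103     ] [0.4138724  0.00284638 0.103     ] 0.22459457168258923
roof back [0.70387092 0.17143919 0.131     ] [ 0.65640653 -0.04977992  0.131     ] 0.22625375300154005
roof front [0.64400467 0.18054102 0.131     ] [ 0.60103891 -0.03755444  0.131     ]
yaw -0.20950390874348662
yaw -0.20349375530346409
yaw -0.21211184561575763
yaw -0.21135392269050557
yaw -0.1945135226002673
top head [0.50932248 0.12204584 0.105     ] tip [0.50874345 0.16746928 0.102     ] 0.04542712910070584 yaw 0.012746809635726235
side head [0.5103425  0.13127665 0.105     ] [0.51024281 0.17492435 0.102     ] 0.04364781609226328 0.0022840476410701627
depth sill [0.4652383  0.09057115 0.0923468 ] head [0.50943215 0.12593832 0.10327499] flap mid [0.56949518 0.08593392 0.10532924]
bell [ 0.44184337 -0.06127859  0.017     ]
```

```bash
cat >> h.py <<'E'
BX=np.array([.5345,.0922]);BY=-.209
def box(x,y,z): # box coords m, z above sill
    c,s=np.cos(BY),np.sin(BY); return np.array([BX[0]+c*x-s*y,BX[1]+s*x+c*y,.095+z])
KX=np.array([.5093,.128]);KY=.01
def key(x,y,z):
    c,s=np.cos(KY),np.sin(KY); return np.array([KX[0]+c*x-s*y,KX[1]+s*x+c*y,.095+z])
def overlay(c,fn,roi,s,keyon=True):
    u0,v0,u1,v1=roi
    im=cv2.resize(c["image"][v0:v1,u0:u1,::-1],None,fx=s,fy=s,interpolation=cv2.INTER_CUBIC)
    def pl(P,col):
        p=np.array([(proj(c,X)+.5-[u0,v0])*s for X in P]).round().astype(int); cv2.polylines(im,[p.reshape(-1,1,2)],True,col,1)
    for z,x0,x1 in((0,-.1,0),(.036,.092,.15)): pl([box(x0,.111,z),box(x1,.111,z),box(x1,-.111,z),box(x0,-.111,z)],(0,0,255))
    pl([box(.086,.107,.031),box(.086,-.107,.031)],(0,255,0))
    if keyon:
      for z in(0,.01): pl([key(a,b-.006,z) for a,b in((.013,.014),(.013,-.014),(-.013,-.014),(-.013,.014))],(0,255,255))
      pl([key(a,b,.007) for a,b in((.005,.008),(.005,.039),(-.005,.039),(-.005,.008))],(0,255,255))
    cv2.imwrite(fn,im)
E
python3 - <<'E'
from h import *
T=np.load("top0.npz");S=np.load("side0.npz")
overlay(T,"pics/ot.png",(235,140,385,300),4); overlay(S,"pics/os.png",(175,180,375,360),3.3)
E
python3 -c "
import cv2,numpy as np
a=cv2.imread('pics/ot.png');b=cv2.imread('pics/os.png');print(a.shape,b.shape)"
```

```text
(640, 600, 3) (594, 660, 3)
```

View pics/ot.png

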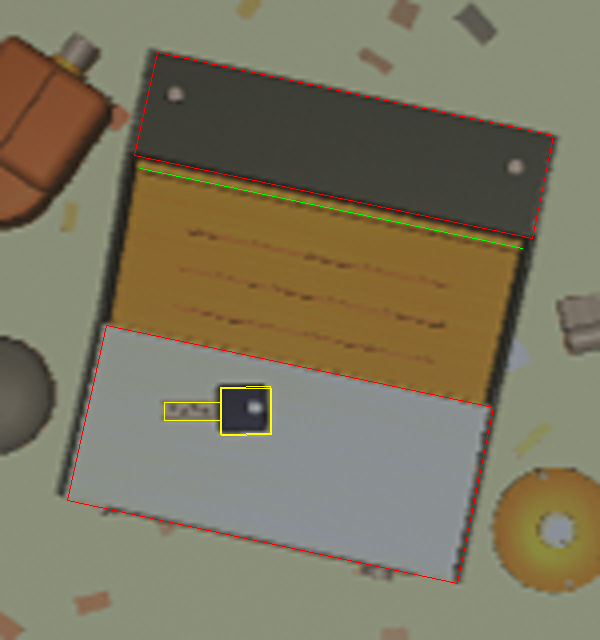

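View pics/os.png

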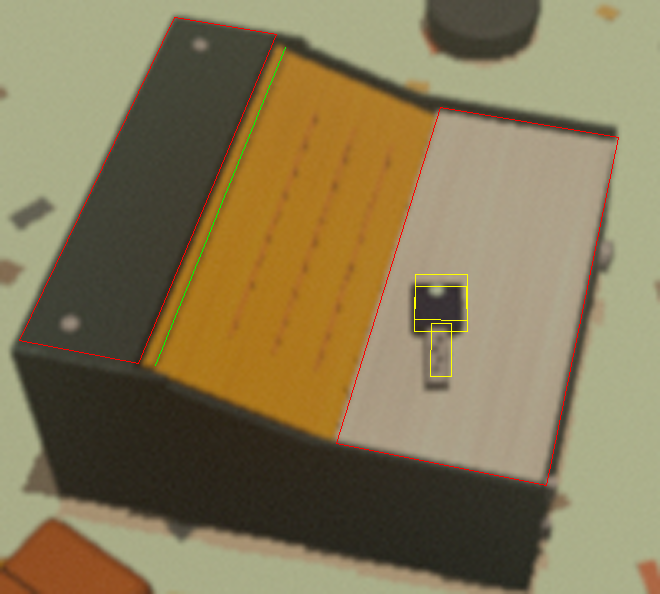

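Emit:
carry_out --plan '[[0, [1.2, 4.2, 0], [0, 0, 0.08]], [0, [1.2, 4.2, 0], [0, 0, 0.08]], [0, [1.2, 4.2, 0], [0, 0, 0.08]], [0, [1.2, 4.2, 0], [0, 0, 0.08]], [0, [1.2, 4.2, 0], [0, 0, 0.08]], [0, [1.2, 4.2, 0], [0, 0, 0.08]]]' --newtons 10

```text
time_s: 0.85
ee_pos: [0.352, -0.3011, 0.4018]
orientation: [0.953, -0.303, -0.002, 0.0]
contact_force: [0.9, -0.7, -0.8]
gripper_width: 0.0881
```

Emit:
carry_out --plan '[[0, [1.8, 4.3, 0], [0, 0, 0.065]], [0, [1.8, 4.3, 0], [0, 0, 0.065]], [0, [1.8, 4.3, 0], [0, 0, 0.065]], [0, [1.8, 4.3, 0], [0, 0, 0.065]], [0, [1.8, 4.3, 0], [0, 0, 0.065]], [0, [1.8, 4.3, 0], [0, 0, 0.065]], [0, [1.8, 4.3, 0], [0, 0, 0.065]], [0, [1.8, 4.3, 0], [0, 0, 0.065]], [0, [1.8, 4.3, 0], [0, 0, 0.065]], [0, [1.8, 4.0, 0], [0, 0, 0.065]], [0, [0, 0, 0], [0, 0, 0]]]'

```text
time_s: 2.22
ee_pos: [0.5352, 0.1436, 0.4]
orientation: [1.0, 0.03, -0.003, 0.0]
contact_force: [0.3, -0.7, 0.2]
gripper_width: 0.088
```

Run:
```python
from workcell import arm
import numpy as np,cv2
from scipy.spatial.transform import Rotation as R
s=arm.state();print(s["ee_pos"],R.from_quat(s["orientation"]).as_matrix().round(3),s["qpos"],s["time_s"])
```

```text
[0.53518733 0.14362437 0.3999645 ] [[ 0.998  0.06  -0.006]
 [ 0.06  -0.998 -0.   ]
 [-0.006  0.    -1.   ]] [-0.06728414  0.63034229 -0.46210259  1.7763516   0.36251551  0.82590836
 -0.64286287] 2.225
```

Emit:
carry_out --plan '[[0, [0, -0.9, -3.4], [0, 0, -0.025]], [0, [0, -0.9, -3.3], [0, 0, -0.025]], [0, [0, 0, -3.0], [0, 0, 0]], [0, [0, 0, 0], [0, 0, 0]]]'

```text
time_s: 2.72
ee_pos: [0.5341, 0.1214, 0.3001]
orientation: [1.0, 0.002, -0.004, 0.002]
contact_force: [-0.5, 0.1, -0.0]
gripper_width: 0.0884
```

Run:
```python
from workcell import arm
import numpy as np,cv2
from h import *
c=arm.camera("top"); np.savez("top1.npz",**c); overlay(c,"pics/ot1.png",(235,140,385,300),3.5)
c=arm.camera("side"); np.savez("side1.npz",**c); overlay(c,"pics/os1.png",(175,100,375,360),2.3)
cv2.imwrite("pics/os1.png",cv2.resize(c["image"][150:350,200:400,::-1],None,fx=3,fy=3,interpolation=cv2.INTER_CUBIC))
s=arm.state();print(s["ee_pos"],s["orientation"],s["contact_force"])
```

```text
[0.53518806 0.12215967 0.30228007] [ 0.99999614  0.00208246 -0.00147814  0.00109206] [ 0.34488632 -0.45311427  0.20961809]
```

View pics/ot1.png

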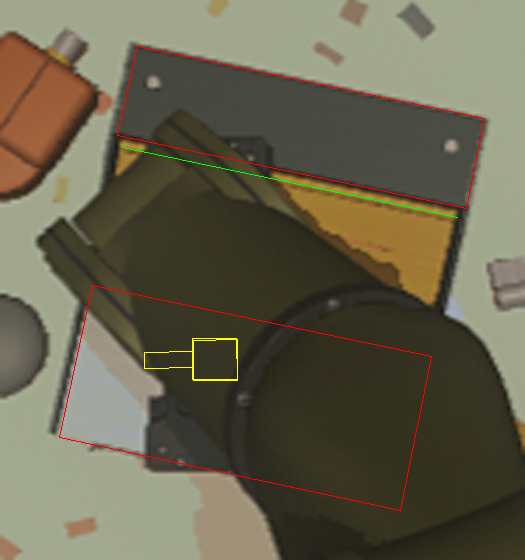

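View pics/os1.png

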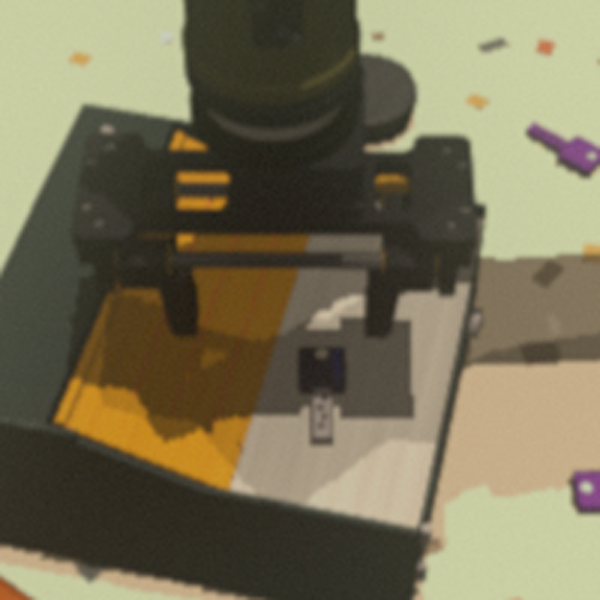

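Run:
```python
from h import *
S=np.load("side1.npz")
x,y,z=.5352,.1222,.3023-.166
for dx in(-.044,.044,-.0615,.0615):
  for dy in(-.009,.009): print(dx,dy,((proj(S,[x+dx,y+dy,z])+.5-[200,150])*3).round(0))
for n,a in (("key head rear", (-.013,-.02)),("rear l",(-.013,.008)),("front r",(.013,-.02))): print(n,((proj(S,key(*a,.01))+.5-[200,150])*3).round(0))
im=S["image"][:,:,::-1]
cv2.imwrite("pics/s2.png",cv2.resize(im[230:300,240:345],None,fx=7,fy=7,interpolation=cv2.INTER_CUBIC))
```

```text
-0.044 -0.009 [361. 312.]
-0.044 0.009 [361. 338.]
0.044 -0.009 [195. 309.]
0.044 0.009 [193. 336.]
-0.0615 -0.009 [393. 312.]
-0.0615 0.009 [394. 339.]
0.0615 -0.009 [162. 309.]
0.0615 0.009 [159. 336.]
key head rear [349. 339.]
rear l [350. 381.]
front r [302. 339.]
```

View pics/s2.png

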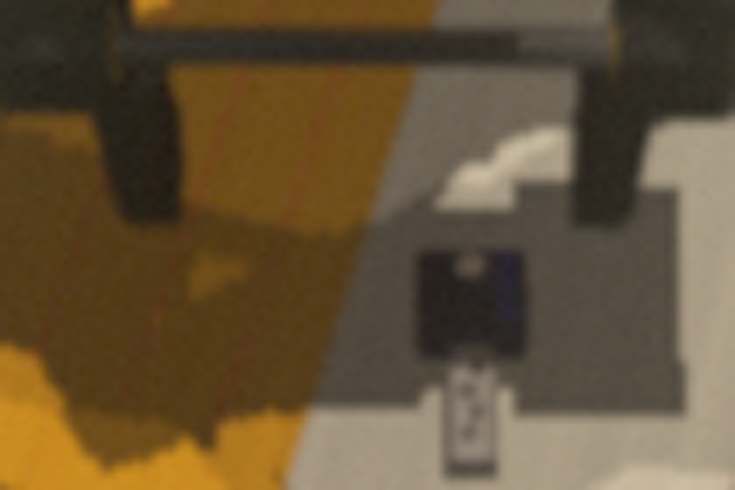

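Emit:
carry_out --plan '[[0, [0, 0.25, -1.0], [0, 0, 0]], [0, [0.1, 0.2, -1.0], [0, 0, 0]], [0, [0, 0, -0.8], [0, 0, 0]], [0, [0, 0, -0.5], [0, 0, 0]], [0, [0, 0, 0], [0, 0, 0]]]'

```text
time_s: 3.45
ee_pos: [0.5377, 0.1275, 0.2703]
orientation: [1.0, 0.002, 0.002, 0.0]
contact_force: [-0.5, 0.0, 1.8]
gripper_width: 0.0879
```

```bash
cat > look.py <<'E'
from workcell import arm
import numpy as np,cv2,sys
from h import *
n=sys.argv[1]
s=arm.state();print(s["ee_pos"].round(4) if hasattr(s["ee_pos"],"round") else s["ee_pos"],np.round(s["orientation"],4),np.round(s["contact_force"],2),s["gripper_width"],s["time_s"])
c=arm.camera("side"); np.savez(f"side{n}.npz",**c)
cv2.imwrite(f"pics/s{n}.png",cv2.resize(c["image"][210:310,230:350,::-1],None,fx=6,fy=6,interpolation=cv2.INTER_CUBIC))
s=arm.state();print(np.round(s["ee_pos"],4),np.round(s["orientation"],4),np.round(s["contact_force"],2),s["gripper_width"],s["time_s"])
E
python3 look.py 3
```

```text
[0.5377 0.1275 0.2703] [1.     0.0019 0.0018 0.    ] [-0.48  0.03  1.78] 0.08788771637934245 3.45
[0.5376 0.1275 0.2705] [ 1.      0.0019  0.0018 -0.    ] [-0.66 -0.04  1.66] 0.08830268045030333 3.5
```

View pics/s3.png

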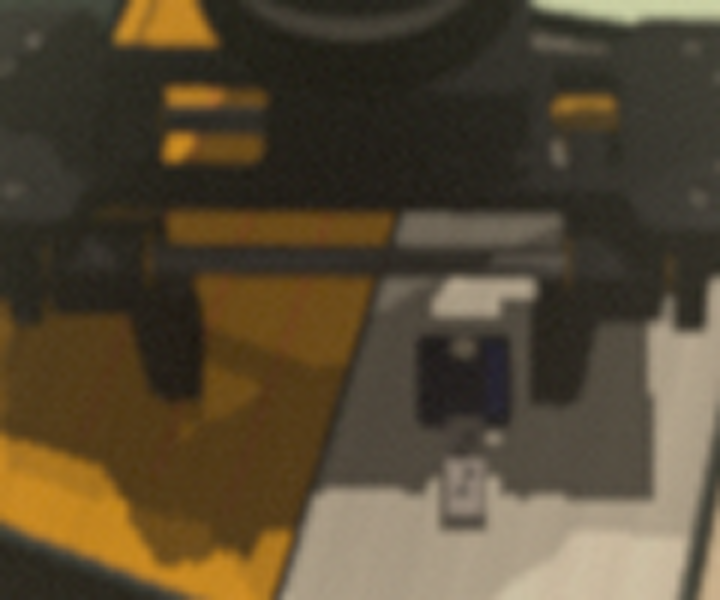

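Emit:
carry_out --plan '[[0, [0, 0, -0.3], [0, 0, 0]], [0, [0, 0, -0.25], [0, 0, 0]], [0, [0, 0, 0], [0, 0, 0]]]'

```text
time_s: 3.88
ee_pos: [0.5379, 0.1276, 0.2652]
orientation: [1.0, 0.002, 0.002, -0.0]
contact_force: [-0.6, 1.0, 1.9]
gripper_width: 0.0877
```

```bash
python3 look.py 4
```

```text
[0.5379 0.1276 0.2652] [ 1.0e+00  1.9e-03  2.5e-03 -2.0e-04] [-0.61  1.01  1.89] 0.08772478525567416 3.875
[0.5378 0.1276 0.2652] [ 1.0e+00  1.8e-03  2.4e-03 -2.0e-04] [0.1  0.28 2.35] 0.0881505833670522 3.925
```

View pics/s4.png

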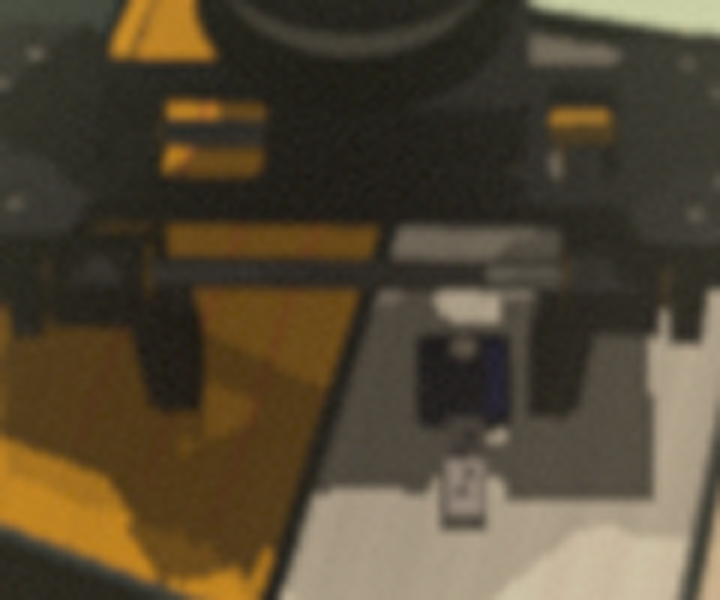

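Emit:
carry_out --plan '[[0, [0, 0, -0.2], [0, 0, 0]], [0, [0.3, 0, 0], [0, 0, 0]], [0, [0.3, 0, 0], [0, 0, 0]], [0, [0.3, 0, 0], [0, 0, 0]], [0, [0.3, 0, 0], [0, 0, 0]], [0, [0.3, 0, 0], [0, 0, 0]], [0, [0, 0, 0], [0, 0, 0]]]'

```text
time_s: 4.8
ee_pos: [0.5502, 0.1273, 0.2614]
orientation: [1.0, 0.002, -0.003, 0.001]
contact_force: [-3.9, 0.9, 0.7]
gripper_width: 0.0881
```

```bash
python3 look.py 5
```

```text
[0.5502 0.1273 0.2614] [ 1.      0.0023 -0.003   0.0013] [-3.94  0.94  0.74] 0.08805335343128645 4.8
[0.5501 0.1273 0.2614] [ 1.      0.0023 -0.003   0.0013] [-3.47  0.59  0.58] 0.0877043812430447 4.85
```

View pics/s5.png

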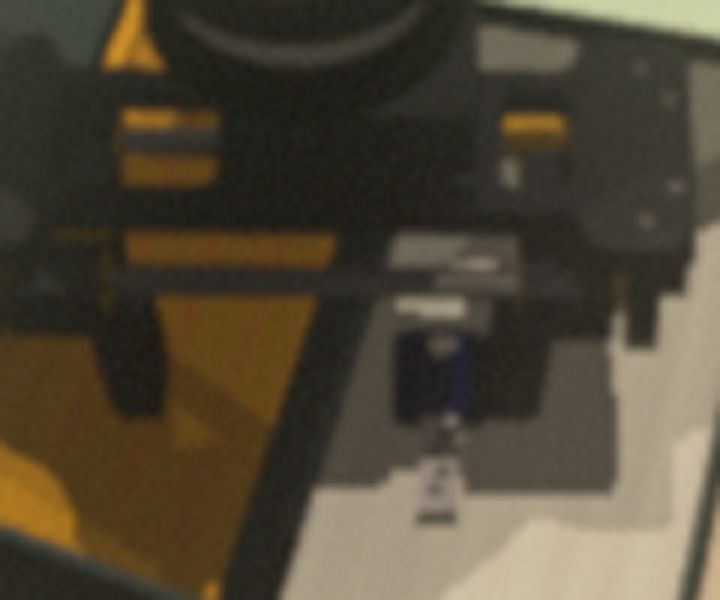

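Emit:
carry_out --plan '[[0, [0.3, 0, 0.15], [0, 0, 0]], [0, [0.35, 0, 0], [0, 0, 0]], [0, [0.35, 0, 0], [0, 0, 0]], [0, [0, 0, 0], [0, 0, 0]]]'

```text
time_s: 5.35
ee_pos: [0.5588, 0.1272, 0.2625]
orientation: [1.0, 0.003, -0.006, 0.002]
contact_force: [-4.5, -0.3, 0.7]
gripper_width: 0.0882
```

```bash
python3 look.py 6
```

```text
[0.5588 0.1272 0.2625] [ 1.      0.0025 -0.0059  0.0021] [-4.5  -0.29  0.67] 0.08817000962009143 5.35
[0.5588 0.1272 0.2625] [ 1.      0.0025 -0.0058  0.0022] [-5.22  1.52  1.96] 0.08804638625630025 5.4
```

View pics/s6.png

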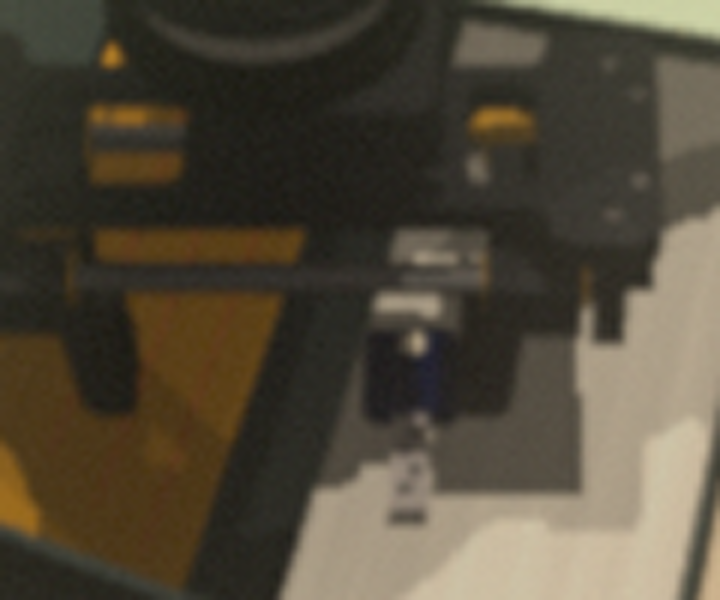

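Emit:
carry_out --plan '[[15, [0.3, 0, 0], [0, 0, 0]], [30, [0.3, 0, 0], [0, 0, 0]], [45, [0.3, 0, 0], [0, 0, 0]], [50, [0.2, 0, 0], [0, 0, 0]], [50, [0, 0, 0], [0, 0, 0]]]'

```text
time_s: 6.02
ee_pos: [0.5688, 0.1273, 0.2623]
orientation: [1.0, 0.003, -0.008, 0.003]
contact_force: [-5.7, 0.1, 2.2]
gripper_width: 0.0706
```

```bash
python3 look.py 7
```

```text
[0.5688 0.1273 0.2623] [ 1.      0.0027 -0.0083  0.0028] [-5.72  0.06  2.22] 0.07062913195640676 6.025
[0.5688 0.1273 0.2623] [ 1.      0.0027 -0.0082  0.0028] [-6.14  1.22  1.11] 0.07100122447858244 6.075
```

View pics/s7.png

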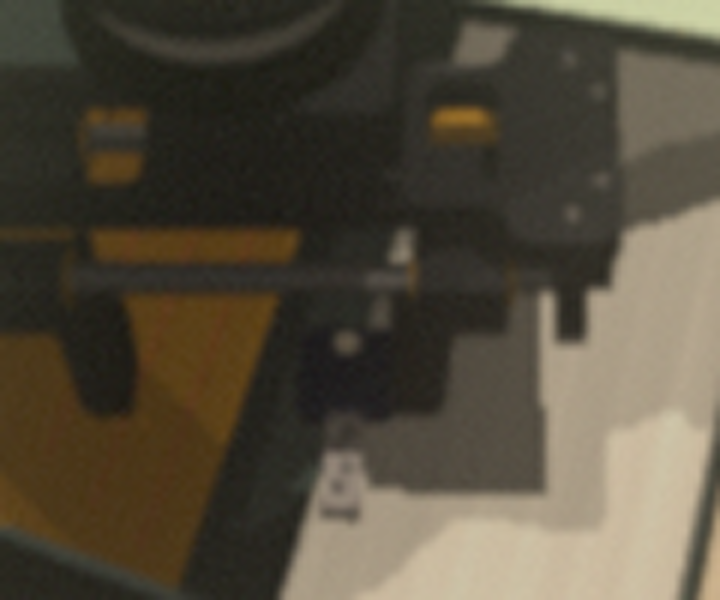

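Emit:
carry_out --plan '[[65, [0.3, 0, 0], [0, 0, 0]], [80, [0.3, 0, 0], [0, 0, 0]], [92, [0.25, 0, 0], [0, 0, 0]], [92, [0, 0, 0], [0, 0, 0]]]'

```text
time_s: 6.58
ee_pos: [0.5767, 0.1274, 0.2622]
orientation: [1.0, 0.003, -0.01, 0.003]
contact_force: [-4.6, 0.1, 0.4]
gripper_width: 0.0563
```

```bash
python3 look.py 8
```

```text
[0.5767 0.1274 0.2622] [ 0.9999  0.0028 -0.0099  0.0031] [-4.61  0.05  0.44] 0.05627030388404927 6.575
[0.5767 0.1274 0.2622] [ 0.9999  0.0028 -0.0099  0.0032] [-4.74  0.21  1.32] 0.056337977122711304 6.625
```

View pics/s8.png

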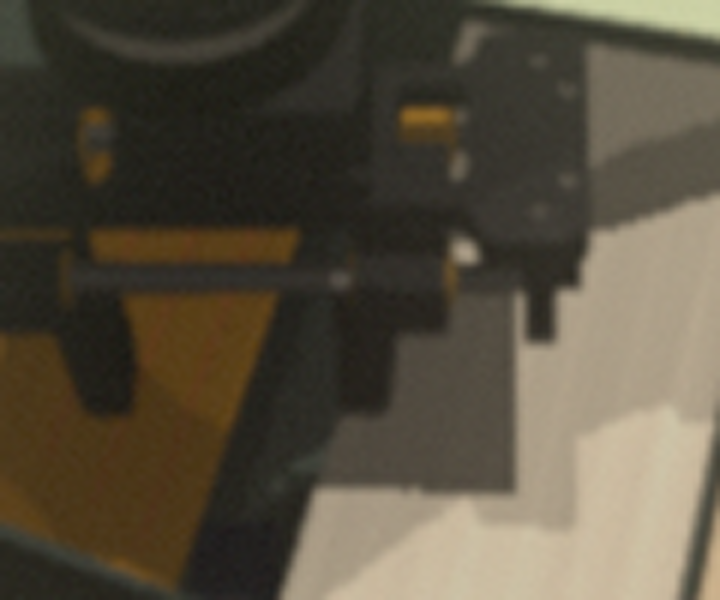

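Run:
```python
import numpy as np,cv2
for n in (7,8):
    c=np.load(f"side{n}.npz")["image"][250:310,250:310,::-1].astype(float)
    a=cv2.resize(np.clip(255*(c/255)**.45,0,255).astype(np.uint8),None,fx=6.5,fy=6.5,interpolation=cv2.INTER_CUBIC)
    b=a if n==7 else np.hstack([b,a])
cv2.imwrite("pics/e8.png",b)
```

```text
(no output)
```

View pics/e8.png

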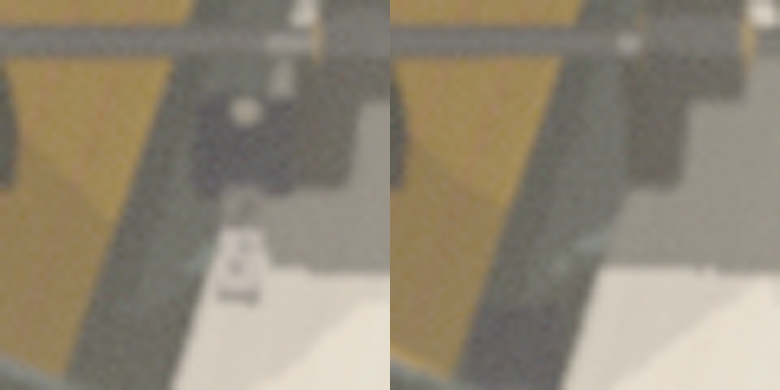

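Run:
```python
import numpy as np
from h import *
c=np.load("side8.npz")
for v in range(262,312,3):
    print(v,[tuple((1000*dep(c,u,v)).round(0).astype(int)) for u in range(262,300,6)])
```

```text
262 [(np.int64(590), np.int64(82), np.int64(72)), (np.int64(580), np.int64(74), np.int64(61)), (np.int64(571), np.int64(64), np.int64(48)), (np.int64(563), np.int64(32), np.int64(6)), (np.int64(544), np.int64(135), np.int64(141)), (np.int64(533), np.int64(162), np.int64(176)), (np.int64(524), np.int64(160), np.int64(174))]
265 [(np.int64(589), np.int64(88), np.int64(70)), (np.int64(580), np.int64(77), np.int64(56)), (np.int64(575), np.int64(37), np.int64(3)), (np.int64(563), np.int64(37), np.int64(3)), (np.int64(544), np.int64(136), np.int64(135)), (np.int64(533), np.int64(161), np.int64(168)), (np.int64(524), np.int64(162), np.int64(169))]
268 [(np.int64(589), np.int64(93), np.int64(69)), (np.int64(580), np.int64(85), np.int64(58)), (np.int64(574), np.int64(45), np.int64(5)), (np.int64(563), np.int64(44), np.int64(4)), (np.int64(545), np.int64(131), np.int64(119)), (np.int64(535), np.int64(139), np.int64(131)), (np.int64(526), np.int64(113), np.int64(96))]
271 [(np.int64(589), np.int64(98), np.int64(66)), (np.int64(580), np.int64(89), np.int64(55)), (np.int64(574), np.int64(51), np.
[... 3711 characters left out ...]
(np.int64(524), np.int64(183), np.int64(96))]
307 [(np.int64(589), np.int64(138), np.int64(14)), (np.int64(578), np.int64(140), np.int64(18)), (np.int64(568), np.int64(138), np.int64(15)), (np.int64(552), np.int64(189), np.int64(95)), (np.int64(543), np.int64(189), np.int64(96)), (np.int64(534), np.int64(189), np.int64(96)), (np.int64(524), np.int64(189), np.int64(96))]
310 [(np.int64(579), np.int64(202), np.int64(107)), (np.int64(579), np.int64(143), np.int64(12)), (np.int64(568), np.int64(143), np.int64(12)), (np.int64(552), np.int64(194), np.int64(96)), (np.int64(543), np.int64(194), np.int64(95)), (np.int64(533), np.int64(195), np.int64(97)), (np.int64(524), np.int64(194), np.int64(95))]
```

The depth map shows the key head lying at floor level inside the box: its top is 14 mm above the shelf, around (0.58, 0.13). Now I'm withdrawing the hand straight up.

Emit:
carry_out --plan '[[92, [-0.1, 0, 0.5], [0, 0, 0]], [92, [-0.1, 0, 0.6], [0, 0, 0]], [92, [-0.1, 0, 0.8], [0, 0, 0]], [92, [0, 0, 0.8], [0, 0, 0]], [92, [0, 0, 1.0], [0, 0, 0]], [92, [0, 0, 2.0], [0, 0, 0]], [92, [0, 0, 3.0], [0, 0, 0]], [92, [0, 0, 3.0], [0, 0, 0]], [92, [0, 0, 3.0], [0, 0, 0]], [92, [-1, -3, 1], [0, 0, 0]], [92, [-1.5, -4, 0], [0, 0, 0]], [92, [-1.5, -4, 0], [0, 0, 0]], [92, [-1.5, -4, 0], [0, 0, 0]], [92, [-1.5, -4, 0], [0, 0, 0]], [92, [-1.5, -4, 0], [0, 0, 0]], [92, [-1.5, -4, 0], [0, 0, 0]], [92, [-1, -4, 0], [0, 0, 0]], [92, [0, -3, 0], [0, 0, 0]], [92, [0, 0, 0], [0, 0, 0]]]'

```text
time_s: 9.0
ee_pos: [0.47, -0.2275, 0.4406]
orientation: [1.0, -0.003, 0.015, 0.004]
contact_force: [0.1, 0.7, 0.3]
gripper_width: 0.0561
```

Run:
```python
from workcell import arm
from h import *
s=arm.state();print(s["time_s"],np.round(s["contact_force"],2),np.round(s["qvel"],3))
ims=[]
for n in("top","side"):
    c=arm.camera(n); np.savez(n+"9.npz",**c)
    im=c["image"][:,:,::-1]
    cv2.imwrite(f"pics/{n}9.png",im)
```

```text
9.0 [0.1  0.66 0.31] [-0.014 -0.017 -0.044  0.019 -0.015 -0.004 -0.001]
```

View pics/top9.png

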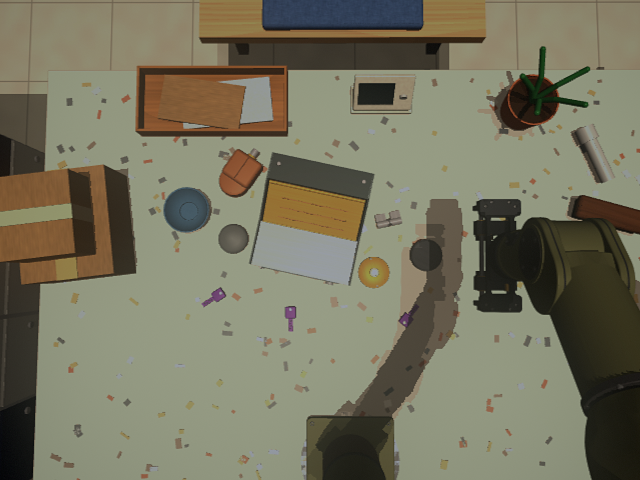

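View pics/side9.png

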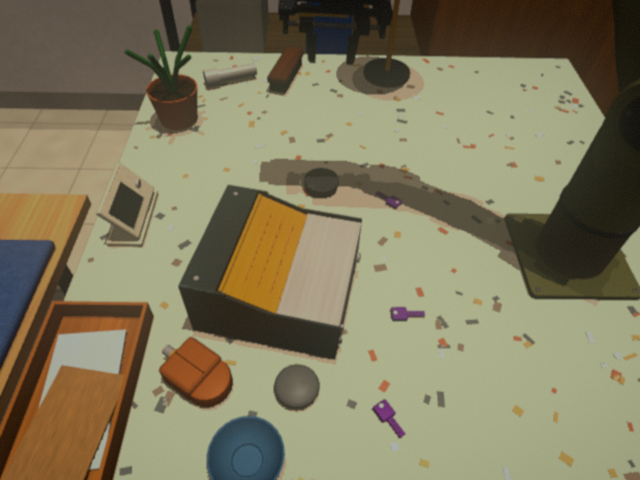

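In both pictures the sill is empty and the flap is closed, with its edge back at (261,221)–(357,241) in the top view. The other objects are where they were, and the hand is well clear.

```bash
python3 -c "
from workcell import arm
print(arm.sign_off())"
```

```text
the job is handed in; nothing more can be done
None
```

The navy key is in the return box and the job is handed in, at about 9 s of the 32 s allowed. One finger pressed the flap open and held it. The other pushed the key along the sill and over the edge, without pinching or lifting it. I then raised the hand straight up and moved it clear.

- **Key:** before I withdrew, the side camera's depth showed the key head flat on the box floor, its top 14 mm above the shelf.
- **Flap and surroundings:** the final top and side pictures show the sill empty, the flap closed, and the other objects, bell included, where they started.
- **Forces:** at the end of each move the tool force was about 6 N or less, and it was near zero once the hand was clear.
- **Disagreement:** the two cameras differed by 3–9 mm on where the key lay at the start. I settled it with a close side view before pushing.
- **Sill contact:** early in the push the TCP height put the fingertip almost at sill level. I raised it about 1 mm and saw no sign of heavy contact.

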